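# Brake check and dead-man hold on a driving-simulator bench

### The arm

A 7-joint arm with a two-finger parallel gripper is mounted at the origin on the work surface. World frame = base frame: x ahead of the robot, y to its left, z up, the work surface at z = 0. Lengths are in mm, angles in rad, forces in N, time in s.
With the tool pointing down it reaches from about 425 to 825 mm from the base axis. Payload 3.6 kg.
Tool frame: the origin (TCP) lies at the very end of the fingers, on their centre line; the grasp point (between the pads) lies 19 mm behind it; z points along the fingers, y is the line along which they close (so a half turn about z gives the same grasp; the last joint's range is limited). The gripper opens to 93 mm and grips with 3 to 60 N. Pads are 15 mm wide; open, the fingers measure 128 mm over their backs; the gripper's body (75 mm by 188 mm) begins 65 mm behind the grasp point.
Start: joints at [1.147, 0.615, -0.013, 1.423, 0.008, 1.103, -0.04], TCP at [251.813, -599.208, 192.84] pointing down, gripper open.
Joint ranges: [-3.12, 3.12], [-0.3, 2.06], [-1.34, 1.32], [0.26, 2.42], [-1.36, 4.5], [0.01, 1.98], [-2.84, 2.84]. Speed limits (rad/s): [2.79, 2.79, 3.14, 3.14, 3.14, 3.14, 3.14].

### API

Orientations are given as a unit quaternion [w, x, y, z].
In Python, from rig import * gives the robot as it stands. Calls block until the motion is done:
- movep(position, orientation): joint-space move of the TCP to a pose.
- line_to(position, ori=None, velocity=150): straight line of the TCP; ori=None keeps the orientation; velocity is the mean speed in mm/s.
- goto_joints(angles): joint-space move.
- gripper_to(opening, strength=None): opening from 0.0 (shut) to 1.0 (fully open); strength is the grip in N (None keeps the last); returns when the fingers have stopped.
- wait(seconds).
- solve_ik(position, orientation): joint angles nearest the present ones, or None.
- get_state(): the state.
- capture(name): name is "side" or "top" or "wrist"; returns the picture (480x640x3 uint8, blue, green, red); there is no depth.
- get_calibration(name): a dict with "fx", "fy", "cx", "cy" (pixels), "rvec" (rotation vector, rad) and "tvec" (3), from world to camera coordinates, as OpenCV has them; the wrist camera has in their place "hand_eye" (4x4, takes a point from camera to tool coordinates, whose origin is the TCP and whose axes are the flange's). Camera axes: x right, y down, z forward; pixel columns grow to the right and rows downward; lengths in mm; the calibration is good to about 2 mm. A picture is of the moment at which its call begins: read the wrist's pose just before it. get_calibration takes no time and is no camera call.
A pose or a line that the arm cannot do raises MotionError and nothing moves.
- close_job(): hands the job in; it is judged then, once.
Trained networks look in the newest picture that a camera, given by its name, has taken for a name from the list of things; names that differ only in an ending like _2 or _b are one class to them, and where a whole thing is asked for, a point or a joint stands for the part that bears it (a point fixed in the world has none). Each returns a list of dicts, best first, with "p" (0 to 1); they miss things now and then, are a little off and sometimes report something else, mostly with a low value. They report only what shows in the picture. A call takes as long as a camera call.
- cut_out(camera, target): "region" (480x640 bool, what is visible of it) and "bbox" ([left, top, width, height] in pixels, round what is visible of it).
- landmark_of(camera, target): "centre" ([column, row] in pixels: a listed point, or the origin of a listed thing).
The state is a dict: "time_s": time; "q": joint angles; "dq": joint speeds; "joint_efforts": joint torques, N m; "tool_pos": TCP position; "orientation": TCP orientation; "wrist_force": force on the tool from outside, world axes, zero at the start; "torque": the same for the moment, N m; "width": opening from 0.0 (shut) to 1.0 (fully open); "grip_force": force on a finger pad.
Only numpy, scipy, OpenCV 4.12 (cv2) and the standard library are available. Lean on these libraries where they do the work, as an engineer would, in place of code of your own. Each camera call takes 0.05 s, during which the arm holds its last target. There are 200 camera calls.

### The job

Enable the driving simulator's motion base: with the gripper, press the brake pedal all the way down to its stop for a moment, and let it come fully up again. Then swing the neon-yellow dead-man handle on the grey console against its spring until the pointer is in the green part of the scale, without running on into the red, and keep holding it there: the program finishes while the gripper still holds the handle in the green. Leave the tape roll, the speaker and the gamepad where they are.

Things in the scene. Friction and masses are not known exactly. Their poses are not given: they have to be found in the camera images.
- pedal_unit: Brake pedal unit fixed to the bench: dark steel base plate 240 x 120 mm, 20 mm thick. Origin at the centre of the base's underside; z up; x runs along the pedal from its hinge (heel) to its raised free end (toe); y along the hinge axis.
- pedal_hinge (a point): Point on the pedal's hinge axis, middle of its width, 38 mm above the bench, at x = -90 mm in pedal_unit. The axis is pedal_unit's y. It does not move.
- pedal_pad (a point): Point to press, on the upper face of the aluminium pedal plate (80 mm wide, 12 mm thick, 167 mm long, black ribs near the toe), mid-width, 130 mm along it from the hinge. The plate's midplane goes through the hinge axis, its upper face is 6 mm above that. At rest it rises 0.436 rad towards the toe, at the stop 0.086 rad. The point moves with the pedal.
- pedal (a joint): Pedal angle, rad: 0 at rest (up), grows as it is pressed down, 0.35 at the stop. Spring-returned; pressed at pedal_pad it starts to move at 2 to 4 N and needs about 13 N at the stop.
- console: Grey dead-man console fixed to the bench, 210 (x) x 220 (y) x 55 mm high. Origin at the centre of its underside, z up. An arc-shaped scale on its top, on the -x side, has three parts: white (from the rest end), green, red.
- deadman_hinge (a point): Point on the lever's vertical pivot axis, on the console at its x = +55 mm, y = 0, 61 mm above the bench. Does not move.
- deadman_grip (a point): Middle of the grip, on its axis, 106 mm above the bench, 100 mm from the pivot: upright neon-yellow cylinder, 26 mm diameter, 71 to 131 mm above the bench, 20 mm wide steel cap to 139 mm. It stands on a 16 mm wide lever. Moves with the lever. Its -x points from pivot to grip, z up; at rest that is the console's -x turned -0.5 rad about z (towards console +y).
- deadman (a joint): Lever angle, rad: 0 at rest to 1.0, growing counterclockwise seen from above (grip moves towards console -y). The black pointer beyond the grip shows it on the scale: white 0 to 0.45, green 0.45 to 0.65, red 0.65 to 1.0. A spring returns it to 0 when let go: at the grip about 1.2 N to start, 8 N in mid green.
- tape: White roll of tape lying flat, 90 mm across, 24 mm high, loose; origin at the centre of its underside. To be left alone.
- speaker: Grey puck-shaped speaker, 96 mm across, 45 mm high, loose; origin at the centre of its underside. To be left alone.
- gamepad: Black gamepad about 100 x 130 mm, 40 mm high with its sticks, loose; origin on its underside, under the middle of its body. To be left alone.

How it is judged:
By the outcome, as a careful person would: the job done as asked, in the order asked, and still so for the second after the job is handed in, while the arm keeps its last pose, push and grip.
It also fails if it takes over 53 s, if anything falls off the work surface, if the arm or the gripper's body presses on something with over 40 N, if the wrist force passes 120 N, or if a joint passes its speed limit or range.

## Working session

There is one attempt and no reset: what is moved stays moved. The work goes in short steps, each a Python script; the robot and the scene stay as the last script left them, time stands still between calls to the robot, and variables do not carry over. Pictures are saved under pics/ and viewed, at most 10 in all, crops included, and the job is handed in when it is done.

```bash
mkdir -p pics; ls
cat > h.py <<'E'
from rig import *
import numpy as np, cv2
from scipy.spatial.transform import Rotation as R
def cam(n, st=None):
    c=get_calibration(n); K=np.array([[c["fx"],0,c["cx"]],[0,c["fy"],c["cy"]],[0,0,1.]])
    if "rvec" in c:
        Rm=cv2.Rodrigues(np.array(c["rvec"],float))[0]; t=np.array(c["tvec"],float).ravel()
    else:
        q=st["orientation"]; T=np.eye(4); T[:3,:3]=R.from_quat([q[1],q[2],q[3],q[0]]).as_matrix(); T[:3,3]=st["tool_pos"]
        M=np.linalg.inv(T@np.array(c["hand_eye"])); Rm=M[:3,:3]; t=M[:3,3]
    return K,Rm,t
def ray(C,px):
    K,Rm,t=C; d=Rm.T@np.linalg.inv(K)@np.array([px[0],px[1],1.]); return -Rm.T@t, d/np.linalg.norm(d)
def onz(C,px,z):
    o,d=ray(C,px); return o+d*(z-o[2])/d[2]
def tri(obs):
    A=np.zeros((3,3));b=np.zeros(3)
    for C,px in obs:
        o,d=ray(C,px);P=np.eye(3)-np.outer(d,d);A+=P;b+=P@o
    X=np.linalg.solve(A,b)
    return X,[round(float(np.linalg.norm(np.cross(X-ray(C,p)[0],ray(C,p)[1]))),1) for C,p in obs]
def proj(C,X):
    K,Rm,t=C; v=K@(Rm@np.asarray(X,float)+t); return v[:2]/v[2]
E
python3 - <<'E'
from h import *
np.set_printoptions(precision=1,suppress=True)
s=get_state(); print(s["time_s"],s["wrist_force"],s["orientation"],s["width"])
ob={}
C={n:cam(n) for n in("side","top")}
for n in C:
    im=capture(n); cv2.imwrite(f"pics/{n}0.png",im)
    print(n,"campos",-C[n][1].T@C[n][2])
    for t in["pedal_unit","pedal_hinge","pedal_pad","console","deadman_hinge","deadman_grip","tape","speaker","gamepad"]:
        r=landmark_of(n,t); print(n,t,[(np.array(a["centre"]),round(a["p"],2)) for a in r[:2]])
        if r: ob.setdefault(t,[]).append((C[n],r[0]["centre"]))
for t,o in ob.items():
    if len(o)==2: print(t,*tri(o))
    else: print(t,"onz0",onz(*o[0],0))
E
```

```text
pics
0.0 [ 0.1 -0.9  0. ] [-0.   1.   0.2 -0. ] 0.9969864469684568
side campos [203.9 828.6 849.1]
side pedal_unit [(array([331.7, 311.8]), 0.72)]
side pedal_hinge [(array([357.1, 320.6]), 0.62), (array([380.5, 218.6]), 0.4)]
side pedal_pad [(array([317. , 279.3]), 0.59)]
side console [(array([380.1, 214.6]), 0.58)]
side deadman_hinge [(array([361.1, 198.9]), 0.91)]
side deadman_grip [(array([393.8, 200.9]), 0.81)]
side tape [(array([289.4, 227.5]), 0.94)]
side speaker [(array([424. , 182.8]), 0.89)]
side gamepad [(array([261.7, 433.7]), 0.56)]
top campos [ 321.1   -5.9 1298.3]
top pedal_unit [(array([252. , 287.9]), 0.77)]
top pedal_hinge [(array([239.7, 317.3]), 0.91), (array([402.9, 276.8]), 0.62)]
top pedal_pad [(array([245.3, 271.8]), 0.89)]
top console [(array([400.5, 280.2]), 0.64)]
top deadman_hinge [(array([399.3, 255.1]), 0.73)]
top deadman_grip [(array([393.7, 293.1]), 0.96)]
top tape [(array([345. , 200.4]), 0.93)]
top speaker [(array([505.1, 306.5]), 0.78), (array([397.9, 256.4]), 0.65)]
top gamepad [(array([129.7, 293.8]), 0.74)]
pedal_unit [509.5 173.2   1.9] [4.0, 4.0]
pedal_hinge [430.9 200.   36.8] [1.6, 1.6]
pedal_pad [539.6 177.2 104. ] [0.5, 0.5]
console [ 523.1 -223.    17.8] [0.4, 0.4]
deadman_hinge [ 582.6 -215.7   63.6] [0.6, 0.6]
deadman_grip [ 477.  -190.   103.8] [1.1, 1.1]
tape [759.5 -83.4  -7.1] [2.1, 2.1]
speaker [ 456.  -508.6  -23. ] [4.2, 4.2]
gamepad [505.  503.5  -2.3] [0.0, 0.0]
```

View pics/top0.png

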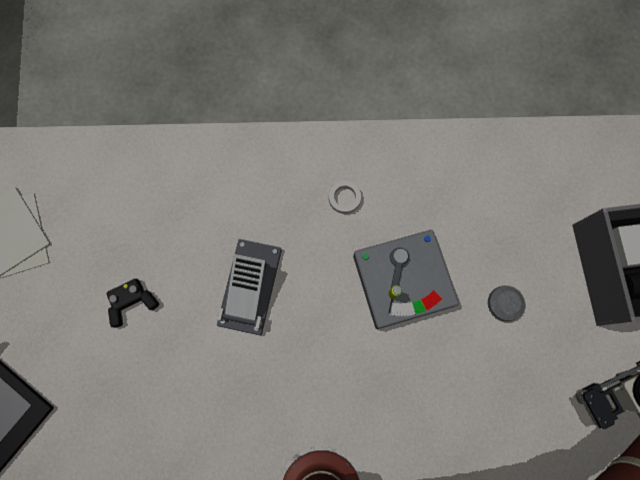

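View pics/side0.png

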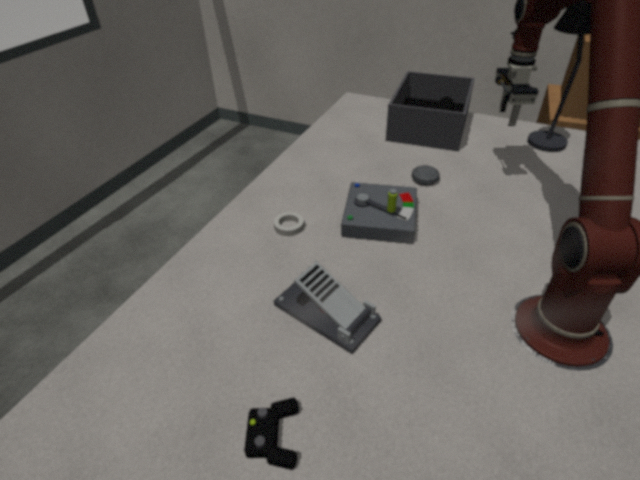

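The networks' points match the picture: pedal at about (247,287) with its toe up, console at (405,280), grip at (396,292). Triangulated heights (37, 104, 64 and 104 mm) fit the text. Next I look with the wrist camera for refinement.

Run:
```python
from h import *
np.set_printoptions(precision=2,suppress=True)
c=get_calibration("wrist"); print(c)
# candidate views: tool down; yaw = start-like
s=get_state(); q=s["orientation"]; M=R.from_quat([q[1],q[2],q[3],q[0]]).as_matrix(); print(M)
T=np.array(c["hand_eye"])
def down(yaw): # tool y axis direction at world angle yaw
    y=np.array([np.cos(yaw),np.sin(yaw),0]); z=np.array([0,0,-1.]); x=np.cross(y,z)
    qq=R.from_matrix(np.c_[x,y,z]).as_quat(); return [qq[3],*qq[:3]]
for yaw in np.arange(-np.pi,np.pi,np.pi/4):
    for p in ([490,-210,300],[520,175,320]):
        a=solve_ik(p,down(yaw)); print(round(yaw,2),p,None if a is None else np.array(a))
```

```text
{'fx': 395.67242537543063, 'fy': 395.67242537543063, 'cx': 309.0837671123439, 'cy': 237.57651467375652, 'hand_eye': array([[   0.  ,   -0.95,   -0.3 ,   84.27],
       [   1.  ,    0.  ,   -0.  ,   -0.19],
       [   0.  ,   -0.3 ,    0.95, -191.21],
       [   0.  ,    0.  ,    0.  ,    1.  ]])}
[[ 0.92  0.39  0.  ]
 [ 0.39 -0.92  0.  ]
 [ 0.   -0.   -1.  ]]
-3.14 [490, -210, 300] [ 0.09  0.36  0.4   1.59 -0.15  1.22 -2.63]
-3.14 [520, 175, 320] [ 0.3   0.56 -1.15  1.49  0.51  1.43  2.28]
-2.36 [490, -210, 300] [ 0.23  0.34  0.19  1.59 -0.07  1.21 -1.92]
-2.36 [520, 175, 320] [-1.03  0.54  1.14  1.53 -0.5   1.39 -2.21]
-1.57 [490, -210, 300] [ 0.38  0.34 -0.03  1.59  0.01  1.21 -1.22]
-1.57 [520, 175, 320] [-0.02  0.39 -0.53  1.5   0.2   1.31 -2.13]
-0.79 [490, -210, 300] [ 0.51  0.35 -0.21  1.58  0.08  1.22 -0.5 ]
-0.79 [520, 175, 320] [ 0.07  0.42 -0.68  1.49  0.27  1.32 -1.41]
0.0 [490, -210, 300] [ 0.64  0.36 -0.4   1.58  0.15  1.23  0.21]
0.0 [520, 175, 320] [ 0.1   0.43 -0.72  1.49  0.29  1.33 -0.64]
0.79 [490, -210, 300] [ 0.75  0.39 -0.58  1.57  0.22  1.25  0.93]
0.79 [520, 175, 320] [ 0.18  0.46 -0.87  1.49  0.36  1.35  0.07]
1.57 [490, -210, 300] [ 0.88  0.43 -0.79  1.57  0.31  1.27  1.62]
1.57 [520, 175, 320] [ 0.29  0.55 -1.12  1.49  0.49  1.42  0.72]
2.36 [490, -210, 300] [ 1.06  0.54 -1.15  1.57  0.5   1.36  2.21]
2.36 [520, 175, 320] [ 0.3   0.56 -1.15  1.49  0.51  1.43  1.5 ]
```

```bash
cat >> h.py <<'E'
def down(yaw):
    y=np.array([np.cos(yaw),np.sin(yaw),0]); z=np.array([0,0,-1.]); x=np.cross(y,z)
    qq=R.from_matrix(np.c_[x,y,z]).as_quat(); return [qq[3],*qq[:3]]
E
cat > look.py <<'E'
from h import *
import pickle
np.set_printoptions(precision=1,suppress=True)
obs={}
C={n:cam(n) for n in("side","top")}
def see(n,Cn,names):
    for t in names:
        r=landmark_of(n,t)
        if r and r[0]["p"]>.4: obs.setdefault(t,[]).append((n,Cn,np.array(r[0]["centre"]),r[0]["p"]))
P=["pedal_unit","pedal_hinge","pedal_pad"]; D=["console","deadman_hinge","deadman_grip"]
for n in C: capture(n); see(n,C[n],P+D)
for i,(p,names) in enumerate([([500,-200,280],D),([540,-150,320],D),([540,130,320],P),([540,180,260],P)]):
    movep(p,down(-1.57)); wait(.3); s=get_state(); im=capture("wrist"); cv2.imwrite(f"pics/w{i}.png",im)
    see("wrist",cam("wrist",s),names)
print(get_state()["time_s"])
pickle.dump(obs,open("obs.pkl","wb"))
for t,o in obs.items():
    print(t,[(x[0],x[2],round(x[3],2)) for x in o])
    print("   all",*tri([x[1:3] for x in o]))
    w=[x[1:3] for x in o if x[0]=="wrist"]
    if len(w)>1: print("   wrist",*tri(w))
E
python3 look.py
python3 -c "
import cv2,numpy as np
a=[cv2.imread(f'pics/w{i}.png') for i in (0,3)]
cv2.imwrite('pics/wm.png',cv2.resize(np.hstack(a),(800,300)))"
```

```text
7.3333
pedal_unit [('side', array([329.3, 310.6]), 0.67), ('top', array([251.4, 288.3]), 0.61), ('wrist', array([268.9, 198.7]), 0.89), ('wrist', array([310.7, 209.7]), 0.7)]
   all [514.8 177.1   2.9] [4.9, 2.9, 5.2, 3.2]
   wrist [525.3 177.8  36.7] [0.7, 0.7]
pedal_hinge [('side', array([355.5, 325.3]), 0.65), ('wrist', array([256.5, 269.9]), 0.91), ('wrist', array([291.7, 291.4]), 0.76)]
   all [427.5 200.9  25. ] [5.0, 2.5, 3.1]
   wrist [424.8 199.5  23.8] [1.2, 1.2]
pedal_pad [('side', array([313. , 281.7]), 0.86), ('top', array([245.3, 270.1]), 0.61), ('wrist', array([268.5, 196.2]), 0.79), ('wrist', array([316.1, 209.9]), 0.91)]
   all [543.5 175.9  97.2] [7.4, 2.4, 5.1, 4.4]
   wrist [538.7 172.8  90.8] [0.1, 0.1]
console [('side', array([379.6, 218.6]), 0.92), ('top', array([404.2, 278.2]), 0.71), ('wrist', array([333.6, 163.2]), 0.81), ('wrist', array([368.5, 189.6]), 0.93)]
   all [ 527.8 -231.4   -2.9] [2.5, 6.6, 2.2, 2.8]
   wrist [ 526.4 -229.4   -6.4] [0.3, 0.3]
deadman_hinge [('side', array([359.8, 203.5]), 0.85), ('top', array([396.8, 255.5]), 0.8), ('wrist', array([323.1, 117.5]), 0.88), ('wrist', array([366.1, 155.1]), 0.77)]
   all [ 581.3 -213.2   50.3] [4.6, 3.2, 2.3, 5.3]
   wrist [ 579.3 -213.5   71.3] [0.5, 0.5]
deadman_grip [('side', array([393.3, 203.8]), 0.72), ('top', array([395., 291.]), 0.79), ('wrist', array([302.2, 228.2]), 0.7), ('wrist', array([343.9, 252.7]), 0.84)]
   all [ 477.8 -191.9   96. ] [3.4, 6.9, 2.8, 3.9]
   wrist [ 467.4 -192.4   72.7] [1.4, 1.4]
```

View pics/wm.png

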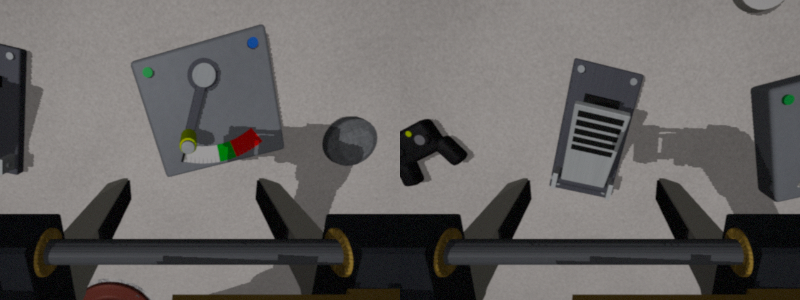

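The left frame shows the console with its pivot disc at full-resolution (325,120), the grip cap at (301,232), and green between white and red at about (362,242). The right frame shows the pedal with its toe at (283..368, 163..179) and heel at about (256..336, 293..307). The network points agree with these to a few pixels. I'll fit each body's planar pose to all views.

```bash
cat > fit.py <<'E'
from h import *
import pickle
from scipy.optimize import least_squares
np.set_printoptions(precision=2,suppress=True)
obs=pickle.load(open("obs.pkl","rb"))
rest=.436
def plate(a,b,s,y): return [-90+s*np.cos(a)-b*np.sin(a),y,38+s*np.sin(a)+b*np.cos(a)]
g=[55-100*np.cos(-.5),-100*np.sin(-.5),106]
M={"pedal_unit":[0,0,0],"pedal_hinge":[-90,0,38],"pedal_pad":plate(rest,6,130,0),
   "console":[0,0,0],"deadman_hinge":[55,0,61],"deadman_grip":g}
wD=obs["console"][2][1]; wP=obs["pedal_pad"][3][1]
E={"D":[(wD,(213,99),[105,110,55]),(wD,(422,42),[105,-110,55]),(wD,(453,237),[-105,-110,55]),(wD,(267,280),[-105,110,55]),(wD,(301,232),[g[0],g[1],139])],
   "P":[(wP,(283,163),plate(rest,6,167,40)),(wP,(368,179),plate(rest,6,167,-40)),(wP,(280,94),[120,60,20]),(wP,(390,123),[120,-60,20])]}
N={"P":["pedal_unit","pedal_hinge","pedal_pad"],"D":["console","deadman_hinge","deadman_grip"]}
def fit(k,x0):
    L=[(n,o[0],o[1],o[2],M[n]) for n in N[k] for o in obs[n]]+[("hand","wrist",*e) for e in E[k]]
    def W(x,m): c,s=np.cos(x[2]),np.sin(x[2]); return [x[0]+c*m[0]-s*m[1],x[1]+s*m[0]+c*m[1],m[2]]
    def res(x): return np.array([(proj(C,W(x,m))-p)*(1. if s=="wrist" else 2) for _,s,C,p,m in L]).ravel()/3
    r=least_squares(res,x0,loss="soft_l1",x_scale=[10,10,.1])
    for (n,s,C,p,m) in L: print("  ",n,s,proj(C,W(r.x,m))-p)
    return r.x,W
if __name__=="__main__":
    for k,x0 in(("P",[515,177,-.27]),("D",[527,-230,.26])):
        x,W=fit(k,x0); print(k,x)
        for n in N[k]: print(n,np.array(W(x,M[n])))
E
python3 fit.py
```

```text
pedal_unit side [-2.99  2.04]
   pedal_unit top [-1.18 -1.58]
   pedal_unit wrist [ 1.95 -0.07]
   pedal_unit wrist [-1.45  0.28]
   pedal_hinge side [ 1.47 -4.92]
   pedal_hinge wrist [-2.66  1.61]
   pedal_hinge wrist [-0.75  0.65]
   pedal_pad side [ 4.17 -1.99]
   pedal_pad top [1.84 1.08]
   pedal_pad wrist [-1.3  -1.22]
   pedal_pad wrist [-0.41 -1.24]
   hand wrist [-3.43  1.59]
   hand wrist [2.31 7.44]
   hand wrist [-0.32 -3.7 ]
   hand wrist [ 1.7  -4.24]
P [517.03 179.23  -0.24]
pedal_unit [517.03 179.23   0.  ]
pedal_hinge [429.53 200.3   38.  ]
pedal_pad [541.63 173.31  98.34]
   console side [-0.12 -0.76]
   console top [-2.47  2.15]
   console wrist [0.02 1.35]
   console wrist [0.66 1.21]
   deadman_hinge side [ 2.55 -3.4 ]
   deadman_hinge top [2.05 1.02]
   deadman_hinge wrist [0.62 0.74]
   deadman_hinge wrist [ 0.2  -0.92]
   deadman_grip side [-1.22 -4.31]
   deadman_grip top [-0.53  0.53]
   deadman_grip wrist [-2.26 -3.28]
   deadman_grip wrist [ 2.81 -2.99]
   hand wrist [-9.49 -1.31]
   hand wrist [ 0.57 -8.75]
   hand wrist [3.61 0.18]
   hand wrist [-1.3   5.14]
   hand wrist [-1.89  3.08]
D [ 525.77 -229.23    0.27]
console [ 525.77 -229.23    0.  ]
deadman_hinge [ 578.85 -214.82   61.  ]
deadman_grip [ 481.6  -191.54  106.  ]
```

```bash
cat > press.py <<'E'
from h import *
np.set_printoptions(precision=1,suppress=True)
h=np.array([429.53,200.3,38]); yaw=-.24; d=np.array([np.cos(yaw),np.sin(yaw),0]); Z=np.array([0,0,1.])
def pad(th,over=0):
    a=.436-th; return h+d*(130*np.cos(a)-6*np.sin(a))+Z*(130*np.sin(a)+6*np.cos(a)-over)
o=down(-np.pi/2+yaw)
gripper_to(0.0,20)
movep(pad(0)+30*Z,o)
line_to(pad(0)+5*Z,velocity=80)
f0=get_state()["wrist_force"]; print("f0",f0)
for th in(.07,.14,.21,.28,.32,.35):
    line_to(pad(th),velocity=60); s=get_state(); print(th,s["tool_pos"],s["wrist_force"]-f0)
for ov in np.arange(1,10,1.):
    f=(get_state()["wrist_force"]-f0)[2]
    if f>24: break
    line_to(pad(.35,ov),velocity=30); s=get_state(); print(ov,s["tool_pos"],s["wrist_force"]-f0)
wait(.4); s=get_state(); print(s["time_s"],s["tool_pos"],s["wrist_force"]-f0)
cv2.imwrite("pics/down.png",capture("side")[240:370,250:410])
line_to(pad(0)+5*Z,velocity=80); line_to(pad(0)+60*Z,velocity=150)
s=get_state(); print(s["time_s"],s["wrist_force"]-f0)
cv2.imwrite("pics/up.png",capture("side")[240:370,250:410])
E
python3 press.py
python3 -c "
import cv2,numpy as np
cv2.imwrite('pics/pm.png',cv2.resize(np.hstack([cv2.imread('pics/down.png'),cv2.imread('pics/up.png')]),None,fx=2.4,fy=2.4))"
```

```text
f0 [ 0.5 -0.2 -0.4]
0.07 [545.2 171.7  89.6] [-0.2 -0.1 -0.1]
0.14 [548.7 171.1  81.3] [-0.3  0.5 -0. ]
0.21 [552.3 170.4  73.3] [-0.1  0.1  4.3]
0.28 [555.1 169.7  65. ] [ 0.4 -0.7  6.6]
0.32 [556.4 169.5  60.2] [ 1.9 -0.9  6.7]
0.35 [557.5 169.3  56.7] [ 1.1 -0.2  7.7]
1.0 [557.7 169.2  55.9] [ 2.2 -1.8  8.3]
2.0 [558.  169.2  55. ] [ 1.7 -0.6  7.1]
3.0 [558.2 169.1  54.1] [ 2.1 -2.3  8.5]
4.0 [558.5 169.   53.2] [ 2.5 -1.8  8. ]
5.0 [558.8 169.   52.3] [ 2.3 -1.2  7.9]
6.0 [559.  168.9  51.4] [ 3.1 -2.   9.8]
7.0 [559.1 168.9  50.5] [ 2.4 -1.9  8.4]
8.0 [559.3 168.9  49.5] [ 2.7 -2.3  9.6]
9.0 [559.4 168.9  48.6] [ 2.9 -2.4  9.4]
14.2667 [559.4 168.9  48.6] [ 3.6 -1.4  9. ]
15.7167 [-0.2  0.3  0.6]
```

View pics/pm.png

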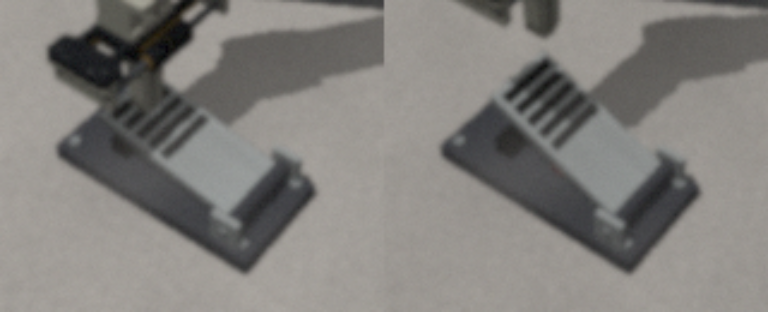

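The left crop (down) shows the pedal only partly depressed, with the finger near the ribs. The right crop shows it fully up again. The force reached only about 9 N and contact came about 20 mm lower than expected, so I check the fingertips before pressing deeper.

Run:
```python
from h import *
np.set_printoptions(precision=1,suppress=True)
s=get_state(); print(s["width"],s["tool_pos"],s["time_s"])
a=capture("wrist"); S=capture("side")
C=cam("wrist",s); CS=cam("side")
p=np.array(s["tool_pos"])
for im,c in((a,C),(S,CS)):
    for X,col in((p,(0,0,255)),(p+[0,0,20],(255,0,255)),([541.6,173.3,98.3],(0,255,0)),([429.5,200.3,38],(255,0,0))):
        u=proj(c,X); print(u); cv2.circle(im,(int(u[0]),int(u[1])),2,col,-1)
cv2.imwrite("pics/chk.png",np.hstack([cv2.resize(a[60:480,100:520],(400,400)),cv2.resize(S[180:360,240:420],(400,400),interpolation=cv2.INTER_CUBIC)]))
```

```text
0.006532161190540079 [540.5 172.5 157.1] 15.7667
[309.5 280.9]
[309.6 298. ]
[307.7 243.8]
[308.4 344.1]
[317.1 261.2]
[316.8 254.6]
[317.2 279.7]
[357.  320.4]
```

View pics/chk.png

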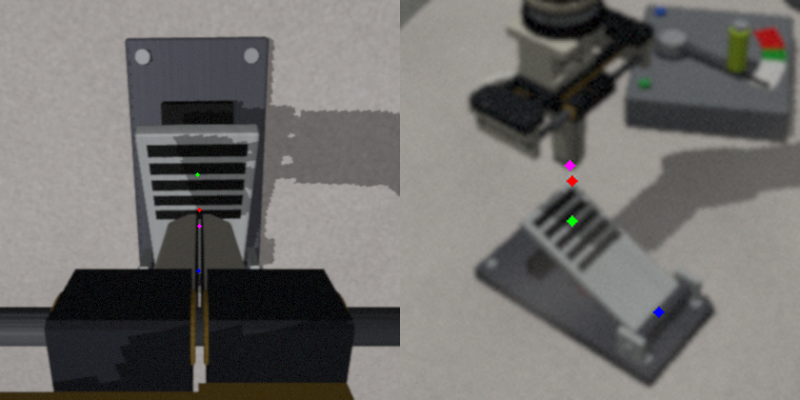

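The side view and the contact force agree: the fingertips are about 20 mm higher than the reported TCP. The wrist view of the console also came out about 4% smaller than predicted, which points the same way. I press again with that offset and stop on the force jump.

```bash
cat > press2.py <<'E'
from h import *
np.set_printoptions(precision=1,suppress=True)
h=np.array([429.53,200.3,38]); yaw=-.24; d=np.array([np.cos(yaw),np.sin(yaw),0]); Z=np.array([0,0,1.]); OFF=20
def pad(th,over=0):
    a=.436-th; return h+d*(130*np.cos(a)-6*np.sin(a))+Z*(130*np.sin(a)+6*np.cos(a)-over-OFF)
f0=get_state()["wrist_force"]
line_to(pad(0)+5*Z,velocity=150)
for th in(.1,.2,.3):
    line_to(pad(th),velocity=80); s=get_state(); print(th,s["tool_pos"],s["wrist_force"]-f0)
for ov in np.arange(-4,14,1.):
    if (get_state()["wrist_force"]-f0)[2]>24: break
    line_to(pad(.35,ov),velocity=30); s=get_state(); print(ov,s["tool_pos"],s["wrist_force"]-f0)
wait(.4); s=get_state(); print(s["time_s"],s["tool_pos"],s["wrist_force"]-f0)
cv2.imwrite("pics/down2.png",capture("side"))
line_to(pad(0)+10*Z,velocity=80); line_to(pad(0)+70*Z,velocity=150)
s=get_state(); print(s["time_s"],s["wrist_force"]-f0)
cv2.imwrite("pics/up2.png",capture("side"))
E
python3 press2.py
python3 -c "
import cv2,numpy as np
cv2.imwrite('pics/pm2.png',cv2.resize(np.hstack([cv2.imread(f'pics/{n}.png')[240:370,250:410] for n in ('down2','up2')]),None,fx=2.4,fy=2.4))"
```

```text
0.1 [549.1 172.1  67.5] [1.7 0.9 5.6]
0.2 [553.5 171.2  55.6] [1.4 0.4 7.4]
0.3 [556.8 170.4  43.4] [1.4 1.4 9.2]
-4.0 [557.3 170.3  41.2] [ 0.4  1.1 10.4]
-3.0 [557.5 170.2  40.3] [ 0.7 -0.9  9.7]
-2.0 [557.6 170.2  39.4] [-0.2  0.  10.1]
-1.0 [557.8 170.2  38.5] [ 0.4  1.2 10.1]
0.0 [558.  170.1  37.5] [ 1.4  0.5 10.1]
1.0 [558.1 170.1  36.6] [ 0.6  0.4 11.8]
2.0 [558.3 170.1  35.7] [-0.3  0.2 10.8]
3.0 [558.5 170.   34.7] [ 0.4 -0.2 10.2]
4.0 [558.6 170.   33.8] [ 0.7  0.6 11. ]
5.0 [558.8 170.   32.9] [ 1.  -0.2 11.4]
6.0 [558.9 169.9  31.9] [ 1.7  0.3 11.9]
7.0 [559.  169.9  30.9] [ 2.4 -1.1 12.2]
8.0 [559.1 169.9  30.3] [ 1.4 -1.2 14.1]
9.0 [559.2 169.9  30.1] [ 0.8 -1.4 18.3]
10.0 [559.2 169.9  29.8] [-1.9 -0.8 21.8]
11.0 [559.3 169.9  29.6] [-3.  -1.1 26.8]
21.925 [559.3 169.9  29.6] [-2.7 -2.1 27.2]
23.4917 [-0.4  1.4  0.4]
```

View pics/pm2.png

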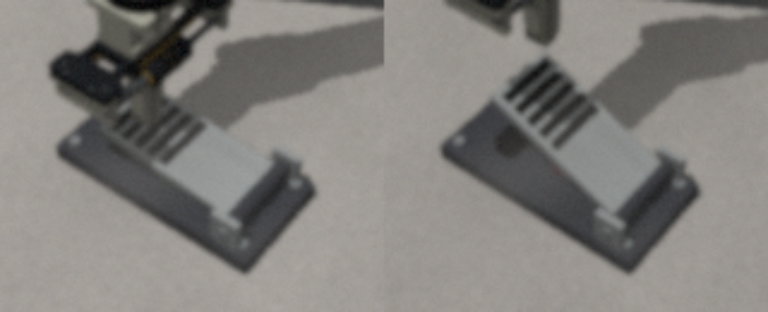

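Fully pressed now: the force stayed around 12 N, then rose sharply to 27 N at a hard stop at reported z ≈ 30. The right crop shows the pedal up again. The stop height gives a tool offset of about 24 mm in z, so I refit the console in the arm's own reported frame, from the wrist views only.

```bash
cat > fit2.py <<'E'
from fit import *
def fitw(k,x0,names=None,fixz=None,extra=[]):
    L=[(n,o[1],o[2],M[n]) for n in N[k] for o in obs[n] if o[0]=="wrist"]+[("hand",*e) for e in E[k]]+extra
    def W(x,m): c,s=np.cos(x[2]),np.sin(x[2]); return np.array([x[0]+c*m[0]-s*m[1],x[1]+s*m[0]+c*m[1],m[2]+(x[3] if fixz is None else fixz)])
    res=lambda x: np.array([proj(C,W(x,m))-p for _,C,p,m in L]).ravel()/3
    r=least_squares(res,x0,loss="soft_l1",x_scale=[10,10,.1,10]); return r,W,L
def fits(k,x0): # side+top only
    L=[(C:=o[1],o[2],M[n]) for n in N[k] for o in obs[n] if o[0]!="wrist"]
    def W(x,m): c,s=np.cos(x[2]),np.sin(x[2]); return np.array([x[0]+c*m[0]-s*m[1],x[1]+s*m[0]+c*m[1],m[2]])
    return least_squares(lambda x:np.array([proj(C,W(x,m))-p for C,p,m in L]).ravel()/2,x0,loss="soft_l1",x_scale=[10,10,.1]).x
if __name__=="__main__":
  for k,x0 in(("P",[517,179,-.24,0]),("D",[526,-229,.27,0])):
    print(k,"fixed cams",fits(k,x0[:3]))
    for fz in(None,0,-24):
        r,W,L=fitw(k,x0,fixz=fz); print(k,fz,r.x,"cost",r.cost)
        if k=="D": print("   hinge",W(r.x,M["deadman_hinge"]),"grip",W(r.x,M["deadman_grip"]))
E
python3 fit2.py
```

```text
P fixed cams [516.08 183.04  -0.3 ]
P None [514.62 178.7   -0.23 -11.09] cost 3.5614571359735434
P 0 [516.9  178.56  -0.23   0.  ] cost 4.985798009712855
P -24 [512.59 178.78  -0.24   0.  ] cost 5.3342701004563144
D fixed cams [ 528.88 -227.48    0.35]
D None [ 522.87 -230.96    0.25  -15.63] cost 4.187742475785335
   hinge [ 576.16 -217.36   45.37] grip [ 479.27 -192.6    90.37]
D 0 [ 525.14 -229.5     0.26    0.  ] cost 8.415019141255609
   hinge [ 578.28 -215.29   61.  ] grip [ 481.11 -191.64  106.  ]
D -24 [ 521.83 -231.38    0.25    0.  ] cost 5.755922388974893
   hinge [ 575.14 -217.84   37.  ] grip [ 478.29 -192.97   82.  ]
```

```bash
cat > hover.py <<'E'
from h import *
np.set_printoptions(precision=1,suppress=True)
H=np.array([575.5,-217.5]); yc=.25
def lev(th,z,r=100,H=H,yc=yc):
    a=np.pi+yc-.5+th; return [H[0]+r*np.cos(a),H[1]+r*np.sin(a),z], down(a+np.pi/2)
if __name__=="__main__":
    s=get_state(); p=s["tool_pos"]
    gripper_to(.75,25)
    p,o=lev(0,170); movep(p,o); wait(.2)
    s=get_state(); C=cam("wrist",s); im=capture("wrist")
    for n in("deadman_grip","deadman_hinge","console"):
        r=landmark_of("wrist",n)
        if r: print(n,r[0]["centre"],r[0]["p"],"at z-24",onz(C,r[0]["centre"],{"deadman_grip":82,"deadman_hinge":37,"console":-24}[n]))
    print(s["time_s"],s["tool_pos"],s["wrist_force"],s["width"],"pred",p)
    T=capture("top"); S=capture("side")
    g,_=lev(0,115)
    for a,c in((im,C),(T,cam("top")),(S,cam("side"))):
        for X,col in((g,(255,0,255)),(np.array(s["tool_pos"]),(0,0,255))):
            u=proj(c,X); cv2.circle(a,(int(u[0]),int(u[1])),1,col,-1)
    cv2.imwrite("pics/hv.png",np.hstack([cv2.resize(im,(480,400))[:,:],cv2.resize(np.vstack([T[230:330,340:480],S[140:240,320:460]]),(280,400),interpolation=cv2.INTER_CUBIC)]))
E
python3 hover.py
```

```text
deadman_grip [310.4, 242.1] 0.57 at z-24 [ 471.9 -190.3   82. ]
deadman_hinge [306.3, 85.4] 0.63 at z-24 [ 580.8 -214.6   37. ]
console [338.0, 145.4] 0.64 at z-24 [ 525.5 -231.1  -24. ]
26.3167 [ 479.2 -191.4  169.9] [ 0.5 -0.1 -0. ] 0.7513689924090763 pred [np.float64(478.6087578289355), np.float64(-192.7596040745477), 170]
```

View pics/hv.png

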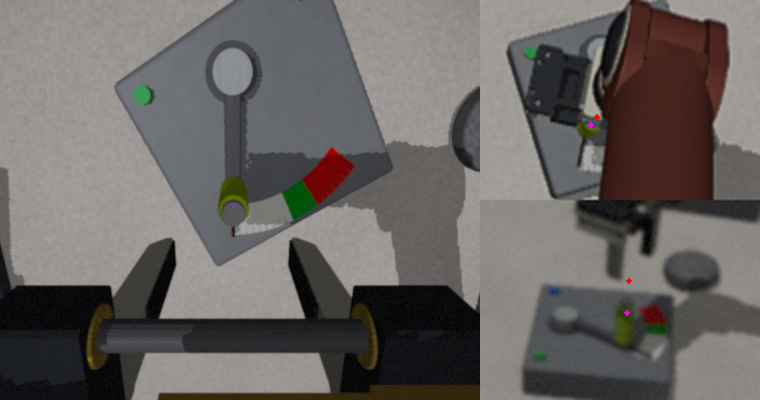

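The wrist view shows the lever lined up with the tool: pivot at (232,72), grip cap at (233,213), centred between the fingers. The side view shows the fingertips straight above the grip. I descend, grip and start the swing.

```bash
cat > grab.py <<'E'
from hover import *
def rep(t):
    s=get_state(); print(t,round(s["time_s"],2),s["tool_pos"],s["wrist_force"],s["torque"],"w",round(s["width"],3),"g",s["grip_force"]); return s
rep("start")
for z in(120,95,65):
    p,o=lev(0,z,102.5); line_to(p,o,velocity=80); s=rep(z)
    if np.linalg.norm(s["wrist_force"])>8: raise SystemExit("contact")
gripper_to(0.1,25); rep("closed")
for th in(.1,.2,.3):
    p,o=lev(th,65,102.5); line_to(p,o,velocity=50); s=rep(th)
    if np.linalg.norm(s["wrist_force"])>30: break
im=capture("wrist"); S=capture("side")
cv2.imwrite("pics/gr.png",np.hstack([cv2.resize(im,(480,400)),cv2.resize(S[150:250,340:420],(320,400),interpolation=cv2.INTER_CUBIC)]))
E
python3 grab.py
```

```text
start 26.62 [ 478.7 -192.6  170. ] [ 0.2 -0.2  0.2] [0.1 0.  0. ] w 0.751 g 0.0
120 27.39 [ 476.6 -192.3  120.3] [-0.1 -0.2  0.2] [ 0.1 -0.  -0. ] w 0.75 g 0.0
95 27.85 [ 476.3 -192.2   95.1] [-0.3  0.4  0.1] [ 0.1  0.  -0. ] w 0.751 g 0.0
65 28.38 [ 476.4 -192.2   65.1] [ 0.4 -0.2  0. ] [ 0. -0. -0.] w 0.747 g 0.0
closed 29.14 [ 476.2 -191.9   65. ] [0.1 1.3 0.7] [ 0.2 -0.  -0.1] w 0.277 g 25.000104904174805
0.1 29.5 [ 474.3 -201.7   65.1] [0.6 0.7 0.8] [ 0.3 -0.1 -0.1] w 0.274 g 25.000391006469727
0.2 29.86 [ 473.4 -211.8   65. ] [1.4 1.7 2.3] [ 0.3 -0.1 -0.3] w 0.273 g 25.000317692756653
0.3 30.22 [ 473.5 -221.5   65. ] [1.1 2.1 0.4] [ 0.6 -0.2 -0.2] w 0.274 g 25.000663697719574
```

View pics/gr.png

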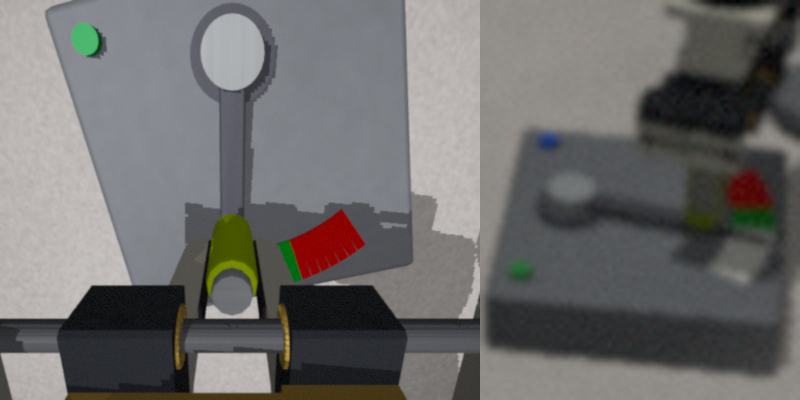

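The grip is firm: 25.8 mm wide at 25 N, and the lever follows, staying vertical in the wrist view. The side view shows the pointer still in the white. On to mid green.

```bash
cat > fin.py <<'E'
from grab_rep import *
for th in(.4,.48,.55):
    p,o=lev(th,65,102.5); line_to(p,o,velocity=45); s=rep(th)
wait(.4); s=rep("held")
d=np.array(s["tool_pos"])[:2]-H; print("angle",(np.arctan2(d[1],d[0])-(np.pi+.25-.5))%(2*np.pi),"r",np.linalg.norm(d))
im=capture("wrist"); S=capture("side")
cv2.imwrite("pics/fin.png",np.hstack([cv2.resize(im,(480,400)),cv2.resize(S[150:250,340:420],(320,400),interpolation=cv2.INTER_CUBIC)]))
E
(echo "from hover import *"; sed -n 2,3p grab.py) > grab_rep.py; python3 fin.py
```

```text
0.4 30.69 [ 474.4 -231.8   65. ] [1.1 4.1 0.5] [ 0.8 -0.3 -0.2] w 0.279 g 25.000621676445007
0.48 31.02 [ 476.  -239.5   65. ] [0.6 4.8 0.6] [ 1.  -0.3 -0.2] w 0.275 g 25.001446902751923
0.55 31.33 [ 477.7 -245.6   65. ] [1.  5.9 3.4] [ 1.2 -0.3 -0.2] w 0.274 g 25.00334322452545
held 31.73 [ 477.7 -245.6   65. ] [0.7 5.9 2.8] [ 1.2 -0.3 -0.2] w 0.275 g 25.002517104148865
angle 0.5296780133754471 r 101.785357483134
```

View pics/fin.png

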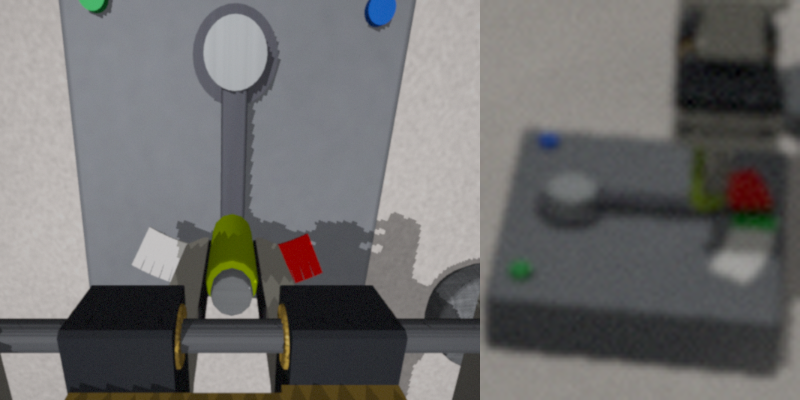

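The wrist view shows the console symmetric about the lever, with white left, red right, and green behind the grip. I'll measure the angle from the picture.

```bash
python3 - <<'E'
from grab_rep import *
np.set_printoptions(precision=3,suppress=True)
s=rep("now"); C=cam("wrist",s); im=capture("wrist")
f=lambda x,y:(x*640/480,y*1.2)
for dz in(0,-12,-24):
    g=lambda x,y,z:onz(C,f(x,y),z+dz)[:2]
    ang=lambda a,b:np.arctan2(*(b-a)[::-1])
    L=ang(g(62,0,55),g(90,285,55)); Rr=ang(g(412,0,55),g(378,280,55))
    lv=ang(g(233,100,66),g(232,205,66)) ; W=np.linalg.norm(g(77,150,55)-g(394,150,55))
    w=lambda a:(a+2*np.pi)%(2*np.pi)
    print(dz,"edges",w(L),w(Rr),"lever",w(lv),"angle est",w(lv)-(w(L)+w(Rr))/2+.5,"width",W)
    h=g(235,52,78)
    for n,x,y in(("red inner",280,243),("red outer",298,282)): print("   ",n,w(ang(h,g(x,y,56)))-w(lv))
hsv=cv2.cvtColor(im,cv2.COLOR_BGR2HSV); m=cv2.inRange(hsv,(50,120,50),(75,255,255)); m[:250]=0; print("green px visible",m.sum()//255)
E
python3 -c "
import cv2
cv2.imwrite('pics/finz.png',cv2.resize(cv2.imread('pics/fin.png')[180:320,480:800],None,fx=2.4,fy=2.4))"
```

```text
now 31.83 [ 477.641 -245.589   64.99 ] [1.475 5.452 2.439] [ 1.19  -0.278 -0.175] w 0.277 g 25.002450942993164
0 edges 3.3939496479062026 3.471411556429678 lever 3.4322364031506396 angle est 0.49955580098269925 width 215.46703626519638
    red inner 0.2970139742964939
    red outer 0.33831070039456623
-12 edges 3.393949647906202 3.4714115564296777 lever 3.43223640315064 angle est 0.49955580098270014 width 228.31687371629292
    red inner 0.29660857616473235
    red outer 0.33795731713080857
-24 edges 3.393949647906202 3.4714115564296777 lever 3.43223640315064 angle est 0.49955580098270014 width 241.16671116738934
    red inner 0.2962473234352081
    red outer 0.337642265830735
green px visible 0
```

View pics/finz.png

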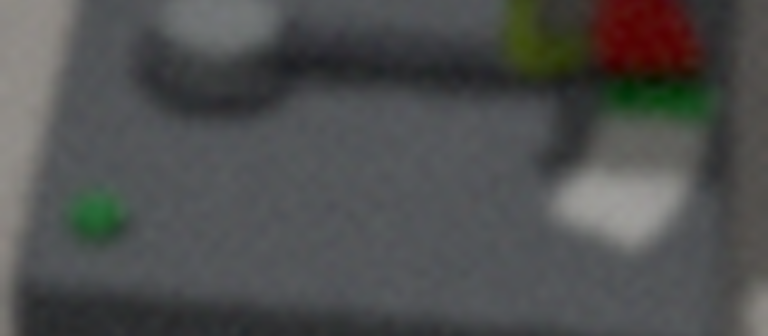

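Chord travel of 53.7 mm at a 100–102 mm radius gives 0.53–0.54 rad. The picture gives about 0.50, and the side view, allowing for parallax, about 0.57. All three are well inside 0.45–0.65, and the grip is steady, so I hand in.

```bash
python3 -c "
from rig import *
print(close_job())"
```

```text
the job is handed in; nothing more can be done
None
```

I pressed the brake pedal to its stop on the second try (the first went only part-way) and it came fully up again; the job was handed in at about 32 s with the gripper holding the dead-man handle in the green at about 0.53 rad, and the tape, speaker and gamepad were not touched.

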